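# Feel along the weld and stop on the flagged spot

### The job

With the gripper shut, set the fingertips down on the green dot of the welded plate and run them lightly along the curved weld, without lifting off on the way, to the red dot. Stop there and finish while still holding the fingertips on the red dot. Press gently, so that the sprung plate is never pushed down to its stop, do not touch the plate away from the weld, and leave the loose things on and around it where they are.

Things in the scene. Friction and masses are not known exactly. Their poses are not given: they have to be found in the camera images.
- green_dot (a point): centre of the top of the green dot, a round disc 20 mm across and 4 mm proud of the plate, at the end of the weld where the stroke starts
- seam1 (a point): point 1 of 5 on the crest of the weld, counted from the green dot; neighbouring points are about 30 to 36 mm apart; between them the weld bends smoothly (up to 4 mm beside the straight line)
- seam2 (a point): point 2 of 5 on the crest of the weld, counted from the green dot; neighbouring points are about 30 to 36 mm apart; between them the weld bends smoothly (up to 4 mm beside the straight line)
- seam3 (a point): point 3 of 5 on the crest of the weld, counted from the green dot; neighbouring points are about 30 to 36 mm apart; between them the weld bends smoothly (up to 4 mm beside the straight line)
- seam4 (a point): point 4 of 5 on the crest of the weld, counted from the green dot; neighbouring points are about 30 to 36 mm apart; between them the weld bends smoothly (up to 4 mm beside the straight line)
- seam5 (a point): point 5 of 5 on the crest of the weld, counted from the green dot; neighbouring points are about 30 to 36 mm apart; between them the weld bends smoothly (up to 4 mm beside the straight line)
- red_dot (a point): centre of the top of the red dot, like the green one, at the other end of the weld, where the stroke stops. From green dot to red dot the weld runs 180 mm in a straight line and swings as one S, 22 mm to either side of that line
- weld: the weld bead with the two dots: an S-shaped dark ridge about 11 mm wide, its crest 4 mm above the plate and level all along (58 mm above the table when nobody presses). Origin at the middle of the weld on the plate's upper face; x runs from the green dot to the red dot, z up
- carriage (a joint): how far the plate is pressed down on its springs, m: 0 = up (untouched), 0.018 = down on its stop. It moves straight down only, level wherever it is pressed; it starts to give at about 2 to 4 N and then takes 0.5 N per mm, so the fingertips about 5 mm lower than the untouched crest press with about 5 N. It comes up by itself when released
- coupon: the bright aluminium plate that carries the weld, 240 x 130 x 8 mm, clamped on the spring table (blue base 260 x 140 mm, fixed to the bench). Origin at the centre of its underside, x as for the weld; upper face 54 mm above the table
- probe: brass probe, 24 mm across and 46 mm high, standing loose on the plate beside the weld; origin at the centre of its underside; leave alone
- gauge_block: loose steel block 24 x 26 x 20 mm on the plate, on the other side of the weld; origin at the centre of its underside; leave alone
- chalk: white marking stick 100 x 12 x 12 mm on the bench beside the spring table; origin at the centre of its underside; leave alone
- spray: white spray bottle with a blue band, 64 mm across, 216 mm high, on the right of the bench; origin at the centre of its underside; leave alone
- gel_jar: jar with a blue cap, 72 mm across, 75 mm high, on the right of the bench; origin at the centre of its underside; leave alone
- screwdriver: screwdriver lying on the left of the bench; leave alone
- torch: black torch with a yellow head, 130 mm long and 34 mm high, lying on the left of the bench; origin below its middle; leave alone

How it is judged:
On the way, in this order (a step that is already met when the one before it is completed fails the run):
1. fingertip set down on the green dot (horizontal distance between the grasp point and green_dot below 0.014 m and contact force between the fingers and weld above 0.2 N), for 0.05 s.
2. fingertip on the weld at point 1 of 5, coming from the green dot (horizontal distance between the grasp point and seam1 below 0.014 m and contact force between the fingers and weld above 0.2 N), for 0.05 s.
3. fingertip on the weld at point 2 of 5, coming from the green dot (horizontal distance between the grasp point and seam2 below 0.014 m and contact force between the fingers and weld above 0.2 N), for 0.05 s.
4. fingertip on the weld at point 3 of 5, coming from the green dot (horizontal distance between the grasp point and seam3 below 0.014 m and contact force between the fingers and weld above 0.2 N), for 0.05 s.
5. fingertip on the weld at point 4 of 5, coming from the green dot (horizontal distance between the grasp point and seam4 below 0.014 m and contact force between the fingers and weld above 0.2 N), for 0.05 s.
6. fingertip on the weld at point 5 of 5, coming from the green dot (horizontal distance between the grasp point and seam5 below 0.014 m and contact force between the fingers and weld above 0.2 N), for 0.05 s.
7. fingertip on the red dot (horizontal distance between the grasp point and red_dot below 0.014 m and contact force between the fingers and weld above 0.2 N), for 0.05 s.
At the end, for the whole second after the job is handed in: after the weld was followed from the green dot past points 1 to 5 in order (within 14 mm, touching, without lifting off), the fingertips still rest on the red dot (within 14 mm of its centre, contact above 0.2 N), the plate is pressed less than 16 mm down, and no loose thing has moved 30 mm (all of step 7 and not (value of joint carriage above 0.016 m) and distance of each of probe, gauge_block, chalk, spray, gel_jar, screwdriver, torch from where it was at the start of the episode below 0.03 m); the arm keeps its last pose, push and grip.
It fails at once if the fingertips were lifted off the weld on the way (held clear above it, about 12 to 37 mm, between the dots) (z of the grasp point in the frame of weld between 0.035 and 0.06 m and (horizontal distance between the grasp point and seam1 below 0.012 m or horizontal distance between the grasp point and seam2 below 0.012 m or horizontal distance between the grasp point and seam3 below 0.012 m or horizontal distance between the grasp point and seam4 below 0.012 m or horizontal distance between the grasp point and seam5 below 0.012 m)).
It fails at once if the plate was pushed down to its stop (beyond 16 mm) (value of joint carriage above 0.016 m).
It fails at once if the fingers touched the plate more than 25 mm away from the marked points of the weld (contact force between the fingers and coupon above 0.3 N and not (horizontal distance between the grasp point and green_dot below 0.025 m or horizontal distance between the grasp point and seam1 below 0.025 m or horizontal distance between the grasp point and seam2 below 0.025 m or horizontal distance between the grasp point and seam3 below 0.025 m or horizontal distance between the grasp point and seam4 below 0.025 m or horizontal distance between the grasp point and seam5 below 0.025 m or horizontal distance between the grasp point and red_dot below 0.025 m)).
It fails at once if a loose thing was moved more than 30 mm or lifted (distance of any of probe, gauge_block, chalk, spray, gel_jar, screwdriver, torch from where it was at the start of the episode above 0.03 m).
It also fails if it takes over 48 s, if anything falls off the work surface, if the arm or the gripper's body presses on something with over 40 N, if the wrist force passes 120 N, or if a joint passes its speed limit or range.

### The arm

A 7-joint arm with a two-finger parallel gripper is mounted at the origin on the work surface. World frame = base frame: x ahead of the robot, y to its left, z up, the work surface at z = 0. Lengths are in m, angles in rad, forces in N, time in s.
With the tool pointing down it reaches from about 0.4 to 0.85 m from the base axis. Payload 6.9 kg.
Tool frame: the origin (TCP) lies on the centre line of the jaws, within the pads' length; the fingertips stand 14 mm ahead of it and the grasp point (between the pads) lies 5 mm behind it (bot.nose_length is the z of the fingertips in the tool frame, in m); z points along the fingers, y is the line along which they close (so a half turn about z gives the same grasp; the last joint's range is limited). The gripper opens to 85 mm and grips with 20 to 120 N. Pads are 22 mm wide; open, the fingers measure 114 mm over their backs; the gripper's body (76 mm by 85 mm) begins 54 mm behind the grasp point. The pads swing forward as they close: fully open they stand 13 mm farther back than shut.
Start: joints at [0.105, 0.507, -0.238, 1.5, 0.126, 1.149, -0.155], TCP at [0.625, -0, 0.245] pointing down, gripper open.
Joint ranges: [-3.08, 3.08], [-0.24, 2.05], [-1.43, 1.35], [0, 2.5], [-1.52, 4.66], [0.17, 1.96], [-2.89, 2.89]. Speed limits (rad/s): [2.39, 2.39, 3.14, 3.14, 3.14, 3.14, 3.14].

### API

Orientations are given as a unit quaternion [w, x, y, z].
In Python, from workcell import bot gives the robot as it stands.
- The arm moves only by the tool step_arm, never from a script. Its argument "deltas" is a list that holds one entry, the list of rows, each a list of 7 numbers: the shift along the tool's x, y, z in mm, then the turn, a rotation vector about the tool's x, y, z in rad, then the finger opening in mm, from 0 to 85.4. A call has 1 to 5 rows; each row shifts and turns the commanded pose from where the row before left it, along the tool's axes as they then stand; what a row does not reach is not made up. A row lasts 1/12 s, in which the tool goes at most 41.7 mm and 7.16 degrees, less where a joint would pass 70% of its speed; a pose out of reach is approached as far as the arm can. A call is refused whole if a number of a shift passes 41.7 or a number of a turn 0.125, either way. A call with a gripper value outside its range is refused whole. The fingers move at their own pace and stop on an object; the grip force is fixed at half the most. Time passes only in rows, so rows that do not move let the fingers close. It gives the time, the measured TCP pose, the force, the opening and the grip force at its end, in the units of the state.
- bot.get_state(): the state, without advancing time (a new reading comes with each control period).
- bot.read_camera(name): name is "scene" or "side" or "wrist"; returns a dict with "pixels" (384x512x3 uint8, red, green, blue), "K" (3x3 intrinsics, pixels), "xyz" and "orientation" of the camera in the world. Camera axes: x right, y down, z forward; pixel columns grow to the right and rows downward; lengths in m; the calibration is good to about 2 mm. A picture is of the moment at which its call begins. There is no depth.
- bot.finish_job(): hands the job in; it is judged then, once.
The state is a dict: "t": time; "q": joint angles; "qvel": joint speeds; "tau": joint torques, N m; "position": TCP position; "eef_rot": TCP orientation; "contact_force": force on the tool from outside, world axes, zero at the start; "moment": the same for the moment, N m; "finger_gap": finger opening in m; "finger_force": force on a finger pad.
Only numpy, scipy, OpenCV 4.12 (cv2) and the standard library are available. Lean on these libraries where they do the work, as an engineer would, in place of code of your own. Each camera call takes 0.05 s, during which the arm holds its last target. There are 200 camera calls.

## Working session

There is one attempt and no reset: what is moved stays moved. The work goes in short steps, Python scripts to look and compute and a tool call to move; the robot and the scene stay as the last step left them, time stands still between calls to the robot, and variables do not carry over. Pictures are saved under pics/ and viewed, at most 10 in all, crops included, and the job is handed in when it is done.

Besides the shell and the picture viewer there is one more tool, called after "Call:" as name(argument=value, ...) on one line, values as JSON. step_arm: Moves the arm, as the interface text tells. Its arguments: {"type":"object","properties":{"deltas":{"type":"array"}},"required":["deltas"]}

```bash
mkdir -p pics; cat > h.py <<'E'
import numpy as np, cv2
from scipy.spatial.transform import Rotation as R
from workcell import bot
def rot(q): return R.from_quat([q[1],q[2],q[3],q[0]]).as_matrix()
def snap(n,f):
    c=bot.read_camera(n); cv2.imwrite(f'pics/{f}.png',cv2.cvtColor(c['pixels'],cv2.COLOR_RGB2BGR))
    np.savez(f'pics/{f}.npz',**{k:np.array(c[k]) for k in c}); return c
def ray(c,uv,z):
    d=rot(c['orientation'])@np.linalg.solve(c['K'],[uv[0],uv[1],1]); p=np.array(c['xyz'])
    return p+d*(z-p[2])/d[2]
def dots(c,z=.058):
    hsv=cv2.cvtColor(c['pixels'],cv2.COLOR_RGB2HSV); o={}
    for n,rs in dict(green=[(45,80)],red=[(0,8),(172,180)]).items():
        m=sum(cv2.inRange(hsv,(a,110,50),(b,255,255)) for a,b in rs)
        k,l,s,ce=cv2.connectedComponentsWithStats(m)
        o[n]=[(ce[i].round(1),s[i,4],ray(c,ce[i],z).round(4)) for i in range(1,k) if s[i,4]>15]
    return o
E
python3 - <<'E'
from h import *
ims=[]
for n in ['scene','side','wrist']:
    c=snap(n,n+'0'); print(n,np.array(c['xyz']).round(3),dots(c))
s=bot.get_state(); print(s['t'],s['position'],s['eef_rot'],s['finger_gap'],bot.nose_length)
E
```

```text
scene [ 1.27  -0.345  0.667] {'green': [(array([374.3,  93.1]), np.int32(69), array([0.0092, 0.7746, 0.058 ])), (array([416.5, 121.5]), np.int32(45), array([0.3207, 0.7315, 0.058 ])), (array([412.6, 135.6]), np.int32(83), array([0.4067, 0.6329, 0.058 ])), (array([246.9, 226.2]), np.int32(28), array([ 0.6215, -0.099 ,  0.058 ])), (array([470.6, 317.9]), np.int32(1479), array([1.0394, 0.1934, 0.058 ])), (array([412.8, 326.2]), np.int32(80), array([1.0088, 0.0797, 0.058 ])), (array([424.9, 325.6]), np.int32(53), array([1.017 , 0.1015, 0.058 ])), (array([432.3, 323.8]), np.int32(25), array([1.0196, 0.117 , 0.058 ])), (array([446.9, 364.7]), np.int32(3747), array([1.0896, 0.0801, 0.058 ])), (array([377. , 340.8]), np.int32(20), array([ 1.0059e+00, -4.0000e-04,  5.8000e-02])), (array([360.5, 348.4]), np.int32(91), array([ 1.0058, -0.0366,  0.058 ])), (array([348. , 353.2]), np.int32(19), array([ 1.0045, -0.0622,  0.058 ])), (array([375.8, 356. ]), np.int32(34), array([ 1.0282, -0.0209,  0.058 ])), (array([305.8, 379.2]), np.int32(33), array([ 1.0142, -0.1523,  0.058 ])), (array([286.6, 381
[... 484 characters left out ...]
([133.7, 166.4]), np.int32(220), array([0.3104, 0.3496, 0.058 ])), (array([311.6, 161.8]), np.int32(28), array([0.789 , 0.0442, 0.058 ])), (array([245. , 183.4]), np.int32(22), array([0.544 , 0.0624, 0.058 ]))]}
wrist [0.624 0.066 0.373] {'green': [(array([436. ,  48.7]), np.int32(183), array([0.809 , 0.1305, 0.058 ])), (array([244.6, 257.1]), np.int32(117), array([ 0.6166, -0.0995,  0.058 ]))], 'red': [(array([423.6, 107.6]), np.int32(276), array([0.8055, 0.0741, 0.058 ])), (array([177.7, 115.8]), np.int32(276), array([0.5464, 0.0656, 0.058 ]))]}
0.15 [ 6.24648534e-01 -7.40718524e-05  2.44651552e-01] [-4.56555107e-04  7.07115704e-01  7.07097551e-01 -4.76164950e-04] 0.08553031338609368 0.014
```

View pics/wrist0.png

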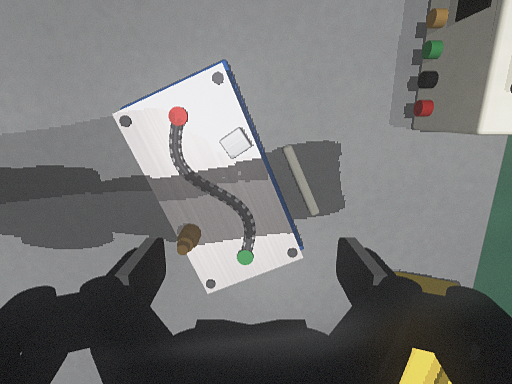

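View pics/scene0.png

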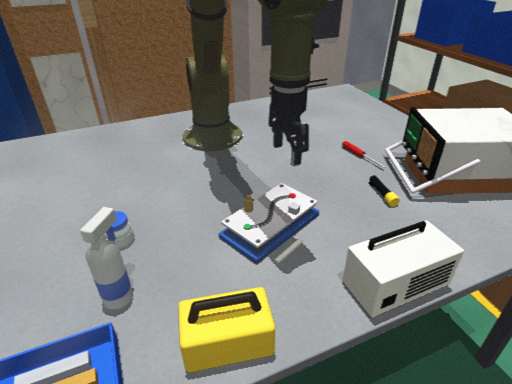

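The wrist view shows the green dot at (245,257), the red dot at (178,116), the probe's base near (192,232) and the gauge block at (236,142). The dots come out 180 mm apart, as they should. Next I'll fit the S model to the image and check the clearances.

```bash
cat >> h.py <<'E'
G=np.array([.6172,-.0998]); Rd=np.array([.5468,.0650])
def S(t,a=-.022):
    u=(Rd-G)/np.linalg.norm(Rd-G); n=np.array([-u[1],u[0]]); t=np.atleast_1d(t)
    return G+np.outer(t,Rd-G)+np.outer(a*np.sin(2*np.pi*t),n)
def proj(c,P):
    Rm=rot(c['orientation']); p=(np.asarray(P)-c['xyz'])@Rm@np.array(c['K']).T; return p[:,:2]/p[:,2:]
def overlay(c,f,z=.058,s=3,box=(90,50,330,300)):
    im=cv2.resize(cv2.cvtColor(c['pixels'],cv2.COLOR_RGB2BGR)[box[1]:box[3],box[0]:box[2]],None,fx=s,fy=s,interpolation=cv2.INTER_CUBIC)
    P=np.c_[S(np.linspace(0,1,61)),np.full(61,z)]
    for i,q in enumerate(proj(c,P)):
        cv2.circle(im,tuple(int(v) for v in ((q-box[:2]+.5)*s)),4 if i%10==0 else 1,(0,255,255) if i%10==0 else (255,0,255),-1)
    cv2.imwrite(f'pics/{f}.png',im)
E
python3 - <<'E'
from h import *
c=dict(np.load('pics/wrist0.npz')); overlay(c,'ov0',s=2.4)
w=S(np.linspace(0,1,181))
for n,uv,z in [('probe base',(193,232),.054),('probe top',(182,249),.1),('block top',(236,142),.074)]:
    p=ray(c,uv,z); d=np.linalg.norm(w-p[:2],axis=1); print(n,p.round(4),d.min().round(4),d.argmin())
print(S(np.arange(7)/6).round(4))
E
```

```text
probe base [ 0.5549 -0.0686  0.054 ] 0.0579 89
probe top [ 0.5524 -0.0683  0.1   ] 0.0589 91
block top [0.6087 0.0396 0.074 ] 0.0627 94
[[ 0.6172 -0.0998]
 [ 0.623  -0.0648]
 [ 0.6113 -0.0374]
 [ 0.582  -0.0174]
 [ 0.5527  0.0026]
 [ 0.541   0.03  ]
 [ 0.5468  0.065 ]]
```

View pics/ov0.png

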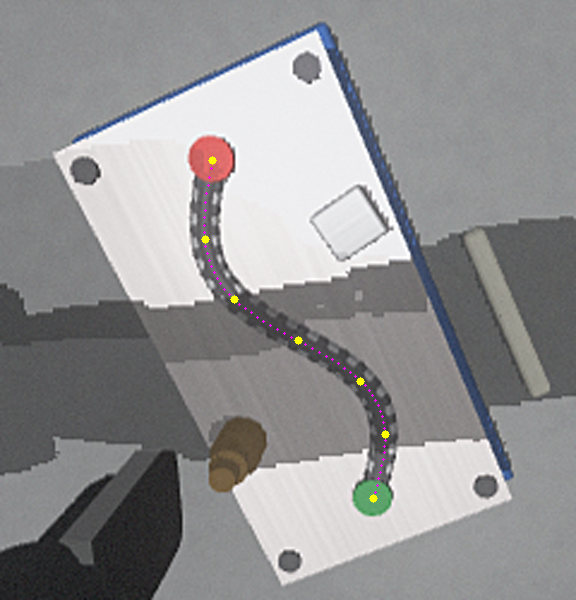

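The model lies on the weld throughout. The probe and the block are each about 58 mm or more from it. Now I'll shut the gripper and move above the green dot.

Call:
step_arm(deltas=[[[-20,-1.5,16,0,0,0,0],[-20,-1.5,16,0,0,0,0],[-20,-1.5,16,0,0,0,0],[-20,-1.5,16,0,0,0,0],[-19.7,-1.5,16,0,0,0,0]]])

```text
t: 0.57
position: [0.6171, -0.1007, 0.1643]
eef_rot: [-0.0, 0.707, 0.707, -0.0]
contact_force: [0.1, -0.0, -0.0]
finger_gap: 0.0255
finger_force: 0.0
```

Call:
step_arm(deltas=[[[0,0,10,0,0,0,0],[0,0,10,0,0,0,0],[0,0,10,0,0,0,0],[0,0,10,0,0,0,0],[0,0,10,0,0,0,0]]])

```text
t: 0.98
position: [0.6178, -0.0982, 0.1147]
eef_rot: [-0.0, 0.706, 0.708, 0.0]
contact_force: [0.5, -0.3, -0.4]
finger_gap: -0.0002
finger_force: 0.0
```

Call:
step_arm(deltas=[[[0,0,10,0,0,0,0],[0,0,10,0,0,0,0],[0,0,5,0,0,0,0],[0,0,0,0,0,0,0],[0,0,0,0,0,0,0]]])

```text
t: 1.4
position: [0.6175, -0.0996, 0.0901]
eef_rot: [-0.0, 0.707, 0.707, -0.0]
contact_force: [0.3, -0.6, 0.3]
finger_gap: 0.0001
finger_force: 0.0
```

```bash
python3 - <<'E'
from h import *
s=bot.get_state(); print(s['t'],np.round(s['position'],4),np.round(s['eef_rot'],4),s['finger_gap'],np.round(s['contact_force'],2))
for n in ['wrist','side']:
    c=snap(n,n+'1')
    print([(x[0],x[1],x[2]) for k in dots(c).values() for x in k if .5<x[2][0]<.65 and abs(x[2][1])<.15])
E
```

```text
1.4 [ 0.6175 -0.0996  0.0901] [-2.000e-04  7.071e-01  7.072e-01 -1.000e-04] 6.716496304202275e-05 [ 0.29 -0.62  0.25]
[]
[(array([299.9, 202.1]), np.int32(29), array([ 0.6138, -0.1018,  0.058 ])), (array([245. , 183.4]), np.int32(22), array([0.544 , 0.0624, 0.058 ]))]
```

View pics/wrist1.png

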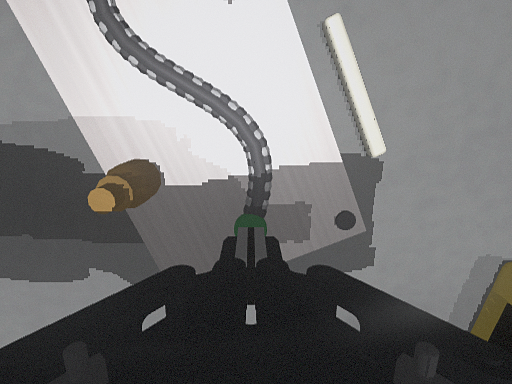

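The fingertips are centred over the green dot at (250,225). Now I'll set them down gently.

Call:
step_arm(deltas=[[[0,0,7,0,0,0,0],[0,0,6,0,0,0,0],[0,0,5,0,0,0,0],[0,0,3,0,0,0,0],[0,0,2,0,0,0,0]]])

```text
t: 1.92
position: [0.6174, -0.0998, 0.067]
eef_rot: [-0.0, 0.707, 0.707, -0.0]
contact_force: [-1.2, -0.9, 6.3]
finger_gap: 0.0
finger_force: 3.0
```

Call:
step_arm(deltas=[[[0,0,1,0,0,0,0],[0,0,0,0,0,0,0],[0,0,0,0,0,0,0]]])

```text
t: 2.17
position: [0.6174, -0.0997, 0.0666]
eef_rot: [0.0, 0.707, 0.707, -0.0]
contact_force: [-0.9, -0.6, 5.5]
finger_gap: 0.0005
finger_force: 3.0
```

```bash
python3 - <<'E'
from h import *
d=np.diff(S(np.arange(31)/30)*1000,axis=0)[:,::-1]
for i in range(0,30,5): print(d[i:i+5].round(1).tolist())
E
```

```text
[[7.3, 1.9], [7.2, 1.7], [7.1, 1.3], [6.8, 0.8], [6.6, 0.1]]
[[6.2, -0.6], [5.9, -1.5], [5.5, -2.3], [5.1, -3.2], [4.8, -4.1]]
[[4.4, -4.8], [4.2, -5.5], [3.9, -6.0], [3.8, -6.4], [3.7, -6.6]]
[[3.7, -6.6], [3.8, -6.4], [3.9, -6.0], [4.2, -5.5], [4.4, -4.8]]
[[4.8, -4.1], [5.1, -3.2], [5.5, -2.3], [5.9, -1.5], [6.2, -0.6]]
[[6.6, 0.1], [6.8, 0.8], [7.1, 1.3], [7.2, 1.7], [7.3, 1.9]]
```

Call:
step_arm(deltas=[[[7.3,1.9,0,0,0,0,0],[7.2,1.7,0,0,0,0,0],[7.1,1.3,0,0,0,0,0],[6.8,0.8,0,0,0,0,0],[6.6,0.1,0,0,0,0,0]]])

```text
t: 2.58
position: [0.624, -0.0662, 0.0669]
eef_rot: [0.001, 0.708, 0.707, -0.0]
contact_force: [-0.4, -4.3, 5.6]
finger_gap: -0.0001
finger_force: 2.9
```

Tracking holds: the tips are at point 1 and pressing with 5.6 N.

Call:
step_arm(deltas=[[[6.2,-0.6,0,0,0,0,0],[5.9,-1.5,0,0,0,0,0],[5.5,-2.3,0,0,0,0,0],[5.1,-3.2,0,0,0,0,0],[4.8,-4.1,0,0,0,0,0]]])

```text
t: 3.0
position: [0.6134, -0.0381, 0.0673]
eef_rot: [0.002, 0.707, 0.707, 0.001]
contact_force: [3.4, -2.5, 5.6]
finger_gap: -0.0003
finger_force: 2.8
```

Call:
step_arm(deltas=[[[4.4,-4.8,0,0,0,0,0],[4.2,-5.5,0,0,0,0,0],[3.9,-6.0,0,0,0,0,0],[3.8,-6.4,0,0,0,0,0],[3.7,-6.6,0,0,0,0,0]]])

```text
t: 3.42
position: [0.5844, -0.0176, 0.0674]
eef_rot: [0.002, 0.707, 0.707, 0.002]
contact_force: [3.8, -2.2, 5.7]
finger_gap: 0.0
finger_force: 2.7
```

The tips are at point 3 to within about 2.5 mm, with a steady force.

Call:
step_arm(deltas=[[[3.7,-6.6,0,0,0,0,0],[3.8,-6.4,0,0,0,0,0],[3.9,-6.0,0,0,0,0,0],[4.2,-5.5,0,0,0,0,0],[4.4,-4.8,0,0,0,0,0]]])

```text
t: 3.83
position: [0.5548, 0.0022, 0.0673]
eef_rot: [0.002, 0.707, 0.707, 0.001]
contact_force: [2.6, -2.9, 5.6]
finger_gap: 0.0001
finger_force: 2.8
```

Call:
step_arm(deltas=[[[4.8,-4.1,0,0,0,0,0],[5.1,-3.2,0,0,0,0,0],[5.5,-2.3,0,0,0,0,0],[5.9,-1.5,0,0,0,0,0],[6.2,-0.6,0,0,0,0,0]]])

```text
t: 4.25
position: [0.542, 0.0291, 0.0669]
eef_rot: [0.001, 0.708, 0.707, 0.0]
contact_force: [0.1, -3.8, 5.2]
finger_gap: 0.0003
finger_force: 2.9
```

Call:
step_arm(deltas=[[[6.6,0.1,0,0,0,0,0],[6.8,0.8,0,0,0,0,0],[7.1,1.3,0,0,0,0,0],[7.2,1.7,0,0,0,0,0],[7.3,1.9,0,0,0,0,0]]])

```text
t: 4.67
position: [0.5473, 0.0641, 0.0666]
eef_rot: [0.001, 0.708, 0.707, -0.0]
contact_force: [-0.3, -3.7, 5.3]
finger_gap: -0.0001
finger_force: 2.9
```

Call:
step_arm(deltas=[[[0,0,0,0,0,0,0],[0,0,0,0,0,0,0],[0,0,0,0,0,0,0]]])

```text
t: 4.92
position: [0.5477, 0.0661, 0.0668]
eef_rot: [0.0, 0.707, 0.707, 0.001]
contact_force: [-0.2, 2.3, 5.3]
finger_gap: -0.0003
finger_force: 2.9
```

```bash
python3 - <<'E'
from h import *
snap('wrist','wrist2'); s=bot.get_state(); print(s['position'],s['contact_force'])
E
```

```text
[0.54769063 0.06614992 0.06681817] [0.02141876 0.86461051 5.99800583]
```

View pics/wrist2.png

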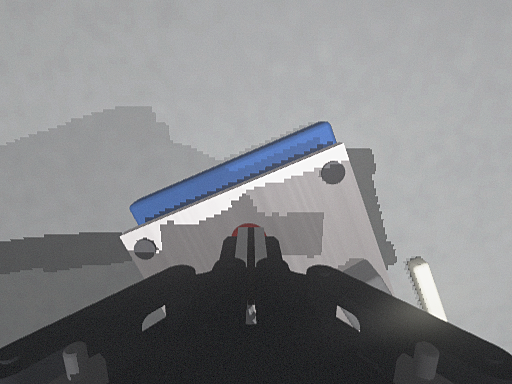

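The fingertips rest on the red dot, whose rim shows at (248,228), with about 6 N. I'm handing the job in.

```bash
python3 -c "
from workcell import bot
print(bot.finish_job())"
```

```text
the job is handed in; nothing more can be done
None
```

I ran the shut fingertips along the weld from the green dot to the red dot at about 5–6 N and handed the job in with them still resting on the red dot; the hand-in returned no verdict.

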